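Put the mixed-up reagents back in their own saucers

ROBOT

A 6-joint arm with a two-finger parallel gripper is mounted at the origin on a cart in front of the work surface, level with it; the furniture and walls round the work are solid. World frame = base frame: x ahead of the robot, y to its left, z up, the work surface at z = 0. Lengths are in m, angles in rad, forces in N, time in s.
With the tool pointing down it reaches from about 0.225 to 0.875 m from the base axis. Payload 3.4 kg.
Tool frame: the origin (TCP) lies midway between the tips of the shut fingers; the grasp point (between the pads) lies 19 mm behind it (robot.grip_point_offset is the distance from the TCP to the grasp point, in m); z points along the fingers, y is the line along which they close (so a half turn about z gives the same grasp; the last joint's range is limited). The gripper opens to 85 mm and grips with 20 to 120 N. Pads are 22 mm wide; open, the fingers measure 114 mm over their backs; the gripper's body (76 mm by 85 mm) begins 54 mm behind the grasp point. The pads swing forward as they close: fully open they stand 13 mm farther back than shut.
Start: joints at [1.094, 0.276, 1.505, -0, 1.361, -0.121], TCP at [0.2, 0.539, 0.231] pointing down, gripper open.
Joint ranges: [-2.89, 2.89], [-0.75, 2.08], [0.22, 2.7], [-1.18, 4.32], [0.11, 2.71], [-2.7, 2.7]. Speed limits (rad/s): [2.57, 2.57, 3.14, 3.14, 3.14, 3.14].

INTERFACE

Orientations are given as a rotation vector (axis times angle).
In Python, from station import monitor, vision, finish_job, robot gives the robot as it stands.
- The arm moves only by the shell command python3 -m creep 'ROWS' [OPENING] [FORCE]. ROWS is JSON, a list of rows, each a list of 2 entries, a list of its own where there are three numbers: the shift along the tool's x, y, z each as a share of 0.25 m, from -1 to 1, then the turn, a rotation vector about the tool's x, y, z each as a share of 360 degrees, from -1 to 1. A call has 1 to 12 rows; each row is the pose to reach, as a shift and turn from the pose commanded when the call began, along the tool's axes at that moment, turning the shorter way round; what a row does not reach only later rows make up. A row lasts 1/12 s, in which the tool goes at most 41.7 mm and 7.16 degrees, less where a joint would pass 70% of its speed; a pose out of reach is approached as far as the arm can. A call with a number of a shift or a turn outside -1 to 1 is refused whole. A call with a gripper value outside its range is refused whole. OPENING is the opening, from -1 (shut) to 1 (fully open), set as the call begins (- or left out, the last holds). The fingers move at their own pace and stop on an object; FORCE is the grip in N (left out, the last holds). Time passes only in rows, so rows that repeat a pose let the fingers close. It gives the time, the measured TCP pose, the force, the opening and the grip force at its end, in the units of the state.
- monitor.sense(): the state, without advancing time (a new reading comes with each control period).
- vision.grab_frame(name): name is "scene" or "top" or "wrist"; returns (picture, depth): 480x640x3 uint8, blue, green, red; 480x640 float32, m along the optical axis (not along the pixel's ray), 0 where there is no reading.
- vision.camera_params(name): a dict with "mtx" (3x3 intrinsics, pixels), "world_from_camera" (4x4, takes a point from camera to world coordinates). Camera axes: x right, y down, z forward; pixel columns grow to the right and rows downward; lengths in m; the calibration is good to about 2 mm. A picture is of the moment at which its call begins: read the wrist's pose just before it. camera_params takes no time and is no camera call; for the wrist camera it gives the pose at the moment of the call.
- finish_job(): hands the job in; it is judged then, once.
The state is a dict: "time_s": time; "q": joint angles; "dq": joint speeds; "tau": joint torques, N m; "position": TCP position; "tool_rot": TCP orientation; "contact_force": force on the tool from outside, world axes, zero at the start; "torque": the same for the moment, N m; "width": finger opening in m; "grip_force": force on a finger pad.
Only numpy, scipy, OpenCV 4.12 (cv2) and the standard library are available. Lean on these libraries where they do the work, as an engineer would, in place of code of your own. Each camera call takes 0.05 s, during which the arm holds its last target. There are 200 camera calls.

TASK

The two bottles and the jar have been put back in one another's saucers. Rearrange them, using a free spot on the way, so that the blue-capped bottle stands in the blue saucer, the amber bottle in the yellow one and the black jar in the white one, and put the red pipette filler from the front edge of the bench, right of the saucers, lying flat as it lies now, in the red saucer, each in the middle of its saucer and let go. Keep the bottles and the jar upright, set everything down without dropping it, and leave the blue tube and the glass beaker where they stand.

Things in the scene. Friction and masses are not known exactly. Their poses are not given: they have to be found in the camera images.
- bottle_blue_cap: Clear round bottle with a blue screw cap (closed), 63 mm across, 141 mm high. Origin: centre of its underside, z up along the bottle. Round cap 48 mm across from 114 to 141 mm above the origin; lift it by the cap. About 0.25 kg.
- bottle_amber: The brown (amber) round bottle that starts in a saucer (a like one at the back of the bench belongs to the room) with a black cap (closed), 86 mm across, 180 mm high. Origin: centre of its underside, z up along the bottle. Round cap 38 mm across from 139 to 180 mm above the origin; lift it by the cap. About 0.5 kg.
- jar_black: Black rounded-square jar with a wide black cap (closed), 78 x 85 mm, 149 mm high. Origin: centre of its underside, z up along the jar. Round cap 58 mm across from 124 to 148 mm above the origin; lift it by the cap. About 0.4 kg.
- pipette_filler: Red rubber pipette filler lying near the bench's front edge, right of the saucers (not the like one far back left): rigid bulb 55 mm across with a short spout, 75 mm long along its y axis (spout to -y), 55 mm high. Origin: centre of its outline on the underside, z up; bulb's centre 10 mm towards +y, 27 mm up. Grip across the bulb, along its x axis. About 0.06 kg.
- saucer_blue: Round shallow blue plastic saucer fixed to the bench, 140 mm across the rim; floor 5 mm thick, inner width 126 to 132 mm, rim 10 mm above the bench. Origin: centre of its underside, z up.
- saucer_yellow: Round shallow yellow plastic saucer fixed to the bench, 140 mm across the rim; floor 5 mm thick, inner width 126 to 132 mm, rim 10 mm above the bench. Origin: centre of its underside, z up.
- saucer_white: Round shallow white plastic saucer fixed to the bench, 140 mm across the rim; floor 5 mm thick, inner width 126 to 132 mm, rim 10 mm above the bench. Origin: centre of its underside, z up.
- saucer_red: Round shallow red plastic saucer fixed to the bench, 140 mm across the rim; floor 5 mm thick, inner width 126 to 132 mm, rim 10 mm above the bench. Origin: centre of its underside, z up. Empty at the start.
- tube_blue: Bystander: blue sample tube standing loose on the bench, 25 mm across, 68 mm high. Origin: centre of its underside.
- beaker_glass: Bystander: clear glass beaker standing loose on the bench, 51 x 56 mm, 71 mm high. Origin: centre of its underside.
Things that resemble listed ones, but are neither listed nor needed, are in the scene too. Leave any purple or turquoise look-alike of the bottle_amber alone.

How it is judged:
At the end, for the whole second after the job is handed in: Blue-capped bottle in the blue saucer, amber bottle in the yellow, black jar in the white, pipette filler in the red: each within 15 mm of the saucer's centre, resting on its floor (underside 2 to 9 mm up), upright within 4.5 degrees (filler flat within 11), released and at rest (horizontal distance between bottle_blue_cap and saucer_blue below 0.015 m and z of bottle_blue_cap in the frame of saucer_blue between 0.002 and 0.009 m and angle between each of bottle_blue_cap, bottle_amber, jar_black's own z axis and vertical below 0.08 rad and linear speed of each of bottle_blue_cap, bottle_amber, jar_black, pipette_filler below 0.02 m/s and angular speed of each of bottle_blue_cap, bottle_amber, jar_black, pipette_filler below 0.2 rad/s and horizontal distance between bottle_amber and saucer_yellow below 0.015 m and z of bottle_amber in the frame of saucer_yellow between 0.002 and 0.009 m and horizontal distance between jar_black and saucer_white below 0.015 m and z of jar_black in the frame of saucer_white between 0.002 and 0.009 m and horizontal distance between pipette_filler and saucer_red below 0.015 m and z of pipette_filler in the frame of saucer_red between 0.002 and 0.009 m and angle between pipette_filler's own z axis and vertical below 0.2 rad); the robot touches nothing.
It fails at once if a bottle or the jar is tipped by more than 30 degrees (angle between any of bottle_blue_cap, bottle_amber, jar_black's own z axis and vertical above 0.52 rad).
It fails at once if a bottle, the jar or the filler is dropped (falls free faster than 0.5 m/s) ((linear speed of bottle_blue_cap above 0.5 m/s and contact force between the fingers and bottle_blue_cap below 0.05 N) or (linear speed of bottle_amber above 0.5 m/s and contact force between the fingers and bottle_amber below 0.05 N) or (linear speed of jar_black above 0.5 m/s and contact force between the fingers and jar_black below 0.05 N) or (linear speed of pipette_filler above 0.5 m/s and contact force between the fingers and pipette_filler below 0.05 N)).
It fails at once if the blue tube or the glass beaker is knocked over or pushed more than 20 mm (distance of any of tube_blue, beaker_glass from where it was at the start of the episode above 0.02 m or angle between any of tube_blue, beaker_glass's own z axis and vertical above 0.4 rad).
It also fails if it takes over 118 s, if anything falls off the work surface, if the arm or the gripper's body presses on something with over 40 N, if the wrist force passes 120 N, or if a joint passes its speed limit or range.

## Working session

There is one attempt and no reset: what is moved stays moved. The work goes in short steps, Python scripts to look and compute and a shell command to move; the robot and the scene stay as the last step left them, time stands still between calls to the robot, and variables do not carry over. Pictures are saved under pics/ and viewed, at most 14 in all, crops included, and the job is handed in when it is done.

```bash
mkdir -p pics; ls; python3 - <<'E'
from station import monitor, vision, robot
import cv2,numpy as np
print(monitor.sense())
for n in("scene","top"):
    p,d=vision.grab_frame(n); cv2.imwrite(f"pics/{n}0.png",p); np.save(f"pics/{n}0.npy",d)
    c=vision.camera_params(n); print(n,np.round(c["mtx"],1).tolist(),np.round(c["world_from_camera"],3).tolist())
E
```

```text
pics
{'time_s': 0.0, 'q': array([ 1.09399417e+00,  2.76587850e-01,  1.50611037e+00, -1.52226568e-05,
        1.36074973e+00, -1.21020807e-01]), 'dq': array([-0.00057681,  0.00039674, -0.00030732,  0.0015004 ,  0.0001801 ,
       -0.00028793]), 'tau': array([-1.08995348e-04, -4.16774046e+01, -2.45807451e+01, -5.02788298e-04,
        1.12024162e-02, -2.14865054e-05]), 'position': array([0.20005904, 0.53850232, 0.23045289]), 'tool_rot': array([-5.55817865e-01, -3.09149155e+00,  2.79146731e-03]), 'contact_force': array([-0.29699111, -1.49486755, -0.2754186 ]), 'torque': array([0.00729566, 0.0328821 , 0.01541921]), 'grip_force': 0.0, 'width': 0.0858962578127065}
scene [[544.4, 0.0, 305.4], [0.0, 544.4, 225.9], [0.0, 0.0, 1.0]] [[0.652, -0.303, 0.695, -0.507], [-0.758, -0.256, 0.6, -0.667], [-0.004, -0.918, -0.397, 0.624], [0.0, 0.0, 0.0, 1.0]]
top [[471.4, 0.0, 316.9], [0.0, 471.4, 239.1], [0.0, 0.0, 1.0]] [[0.393, -0.865, 0.311, 0.134], [-0.919, -0.373, 0.125, 0.048], [0.008, -0.336, -0.942, 1.165], [0.0, 0.0, 0.0, 1.0]]
```

View pics/scene0.png

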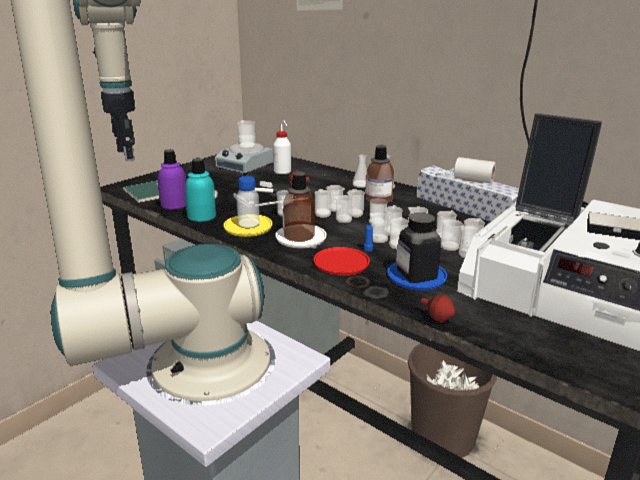

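View pics/top0.png

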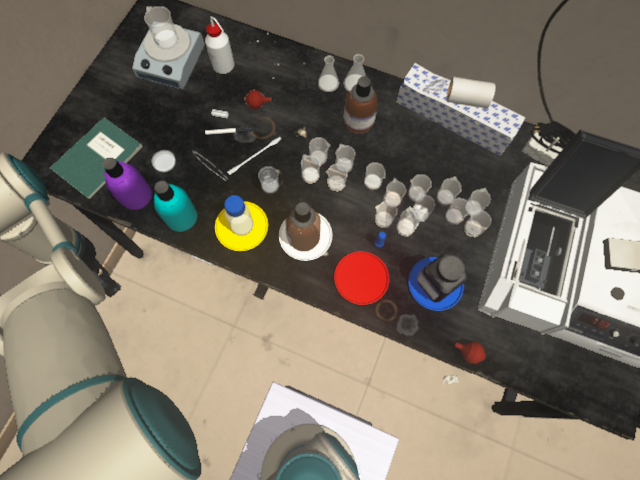

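The top view shows these look-alikes, and this is how I choose between them:
- **Amber bottle:** (303,228) in the white saucer, not (361,105) at the back.
- **Filler:** (472,352) at the front edge, not (257,99).
- **Blue-capped bottle:** (236,215) in the yellow saucer.
- **Jar:** (440,275) in the blue saucer.
- **Tube:** (381,239).
- **Unclear:** there are ring or beaker shapes at (386,310) and (407,324).

Next I measure, and check with one close crop.

```bash
cat > h.py <<'E'
import numpy as np,cv2
from station import monitor,vision
from scipy.optimize import least_squares
from scipy.spatial.transform import Rotation as R
def rays(n,px,z,c=None):
    c=c or vision.camera_params(n);K=np.array(c["mtx"]);T=np.array(c["world_from_camera"])
    d=np.c_[(np.c_[px,np.ones(len(px))]@np.linalg.inv(K).T)]@T[:3,:3].T
    o=T[:3,3]; return o+d*((z-o[2])/d[:,2])[:,None]
def cloud(n,D,c=None):
    c=c or vision.camera_params(n);K=np.array(c["mtx"]);T=np.array(c["world_from_camera"])
    v,u=np.mgrid[:480,:640]; P=np.dstack([(u-K[0,2])/K[0,0]*D,(v-K[1,2])/K[1,1]*D,D])
    W=P@T[:3,:3].T+T[:3,3]; W[D==0]=np.nan; return W
def circ(p,r):
    f=lambda s:np.hypot(p[:,0]-s[0],p[:,1]-s[1])-r
    s=least_squares(f,np.median(p,0)[:2],loss="soft_l1",f_scale=.002); return s.x,np.sqrt(np.mean(f(s.x)**2))
E
python3 - <<'E'
from h import *
big={}
for n in("scene","top"):
    I=cv2.imread(f"pics/{n}0.png");H=cv2.cvtColor(I,cv2.COLOR_BGR2HSV);D=np.load(f"pics/{n}0.npy");W=cloud(n,D);Z=W[...,2]
    print(n,"bench z",np.nanmedian(Z[(np.abs(Z)<.02)]))
    flat=(Z>-.01)&(Z<.02)
    hue={"blue":(105,125),"yellow":(24,36),"red":(0,6)}
    for k in("blue","yellow","white","red"):
        if k=="white": m=(H[...,1]<40)&(H[...,2]>150)
        else: m=(H[...,0]>=hue[k][0])&(H[...,0]<=hue[k][1])&(H[...,1]>150)&(H[...,2]>60)
        m=(m&flat).astype(np.uint8)
        nn,L,S,C=cv2.connectedComponentsWithStats(m)
        i=1+np.argmax(S[1:,4]); 
        cs,_=cv2.findContours((L==i).astype(np.uint8),cv2.RETR_EXTERNAL,cv2.CHAIN_APPROX_NONE)
        c=max(cs,key=len)[:,0,:].astype(float); h=cv2.convexHull(c.astype(np.float32))[:,0]
        p=rays(n,h,.010)
        s,e=circ(p,.07); print(n,k,S[i,4],"centre",np.round(s,4),"rms",round(e,4))
    # tall things
    m=((Z>.03)&(W[...,0]>.1)&(W[...,0]<1)).astype(np.uint8)
    for nm,px in {"top":{"bluecap":(236,204),"amber":(305,212),"jar":(450,266),"fill":(472,352),"tube":(381,238),"b1":(407,324),"r1":(386,310),"b2":(269,178),"teal":(162,188),"bk":(383,212)},"scene":{"bluecap":(246,184),"amber":(299,180),"jar":(423,222),"fill":(441,308),"tube":(369,232),"b1":(376,292)}}[n].items():
        u,v=px; q=W[v-3:v+4,u-3:u+4].reshape(-1,3); print(nm,px,np.round(np.nanmedian(q,0),3),np.round(np.nanmax(q[:,2]),3))
    if n=="top": cv2.imwrite("pics/crop.png",cv2.resize(I[180:380,200:520],(800,500),interpolation=cv2.INTER_CUBIC))
E
```

```text
scene bench z 0.0027978824008494385
scene blue 689 centre [ 0.5188 -0.1249] rms 0.003
scene yellow 577 centre [0.4675 0.3931] rms 0.0081
scene white 11172 centre [ 0.0774 -0.1008] rms 0.1164
scene red 1293 centre [0.4638 0.0545] rms 0.0056
bluecap (246, 184) [0.459 0.382 0.138] 0.148
amber (299, 180) [0.503 0.226 0.173] 0.182
jar (423, 222) [ 0.505 -0.137  0.152] 0.157
fill (441, 308) [ 0.375 -0.263  0.042] 0.049
tube (369, 232) [0.566 0.043 0.054] 0.066
b1 (376, 292) [ 0.4   -0.093  0.003] 0.006
top bench z -0.000331030861438264
top blue 943 centre [ 0.5264 -0.12  ] rms 0.001
top yellow 1399 centre [0.4723 0.3993] rms 0.0009
top white 5391 centre [0.0921 0.0502] rms 0.0911
top red 2363 centre [0.4665 0.0582] rms 0.0005
bluecap (236, 204) [0.477 0.393 0.146] 0.151
amber (305, 212) [0.508 0.228 0.184] 0.188
jar (450, 266) [ 0.528 -0.116  0.153] 0.156
fill (472, 352) [ 0.389 -0.243  0.051] 0.059
tube (381, 238) [0.565 0.049 0.064] 0.072
b1 (407, 324) [ 0.403 -0.089 -0.001] 0.004
r1 (386, 310) [ 0.415 -0.029  0.   ] 0.004
b2 (269, 178) [0.626 0.39  0.01 ] 0.032
teal (162, 188) [0.433 0.556 0.179] 0.184
bk (383, 212) [0.655 0.07  0.009] 0.034
```

View pics/crop.png

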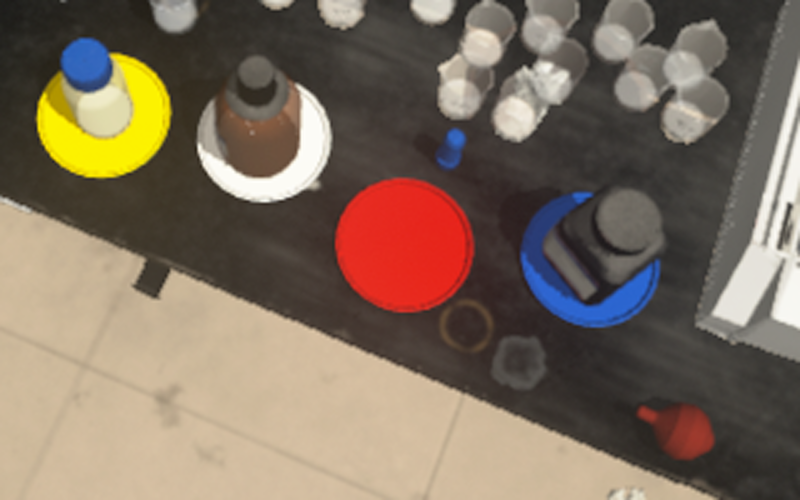

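The crop confirms the choices: the amber bottle is in the white saucer at crop (262,130), and the red filler at (685,430) has its spout pointing left. The rings at (465,325) and (518,362) are flat stains, since their depth reads z≈0. Now I refine the white saucer, the caps and the filler.

```bash
python3 - <<'E'
from h import *
for n in("top","scene"):
    I=cv2.imread(f"pics/{n}0.png");H=cv2.cvtColor(I,cv2.COLOR_BGR2HSV);W=cloud(n,np.load(f"pics/{n}0.npy"));X,Y,Z=W[...,0],W[...,1],W[...,2]
    m=((H[...,1]<60)&(H[...,2]>140)&(Z<.02)&(Z>-.01)&(np.hypot(X-.49,Y-.228)<.1)).astype(np.uint8)
    h=cv2.convexHull(np.argwhere(m)[:,::-1].astype(np.float32))[:,0]
    s,e=circ(rays(n,h,.01),.07); print(n,"white",m.sum(),s.round(4),e.round(4))
    for k,x,y,zt,r in(("bluecap",.472,.395,.146,.024),("amber",.507,.228,.185,.019),("jar",.525,-.118,.153,.029)):
        mm=((np.hypot(X-x,Y-y)<r+.015)&(Z>zt-.010))
        q=W[mm]; h=cv2.convexHull(np.argwhere(mm)[:,::-1].astype(np.float32))[:,0]
        s,e=circ(rays(n,h,zt),r); print(n,k,mm.sum(),"medZ",np.median(q[:,2]).round(3),"hullfit",s.round(4),e.round(4),"mean",np.mean(q[:,:2],0).round(4), "bbox mid",((q[:,:2].min(0)+q[:,:2].max(0))/2).round(4))
    # filler
    m=((H[...,0]<8)|(H[...,0]>172))&(H[...,1]>120)&(np.hypot(X-.39,Y+.245)<.08)&(Z>0)
    p=np.argwhere(m)[:,::-1].astype(np.float32); a=rays(n,p,.027)[:,:2]
    d=np.linalg.norm(a-np.median(a,0),axis=1); tip=a[d>d.max()-.004].mean(0)
    hu=rays(n,cv2.convexHull(p)[:,0],.027)
    far=hu[np.linalg.norm(hu[:,:2]-tip,axis=1)>.045]
    s,e=circ(far,.0275); ax=(s-tip)/np.linalg.norm(s-tip)
    print(n,"filler bulb",s.round(4),e.round(4),"tip",tip.round(4),"dist",np.linalg.norm(s-tip).round(3),"axis deg",np.degrees(np.arctan2(ax[1],ax[0])).round(1))
s=monitor.sense(); print(R.from_rotvec(s["tool_rot"]).as_matrix().round(3).tolist())
E
```

```text
top white 940 [0.515  0.2339] 0.0011
top bluecap 303 medZ 0.145 hullfit [0.4717 0.3975] 0.0006 mean [0.4723 0.398 ] bbox mid [0.4732 0.3991]
top amber 164 medZ 0.184 hullfit [0.5111 0.2365] 0.0022 mean [0.5103 0.2383] bbox mid [0.5116 0.2386]
top jar 532 medZ 0.152 hullfit [ 0.5231 -0.1185] 0.001 mean [ 0.5234 -0.1187] bbox mid [ 0.525  -0.1192]
top filler bulb [ 0.3958 -0.2518] 0.0009 tip [ 0.3968 -0.2076] dist 0.044 axis deg -91.3
scene white 465 [0.513  0.2301] 0.0037
scene bluecap 144 medZ 0.147 hullfit [0.4617 0.3815] 0.012 mean [0.4689 0.3903] bbox mid [0.472  0.3961]
scene amber 88 medZ 0.185 hullfit [0.5052 0.2311] 0.0106 mean [0.5067 0.2311] bbox mid [0.5097 0.2345]
scene jar 328 medZ 0.155 hullfit [ 0.5154 -0.1284] 0.0104 mean [ 0.5174 -0.1267] bbox mid [ 0.5241 -0.1224]
scene filler bulb [ 0.4185 -0.2374] 0.0059 tip [ 0.3703 -0.2508] dist 0.05 axis deg 15.5
[[-0.937, 0.348, -0.001], [0.348, 0.937, -0.001], [0.0, -0.002, -1.0]]
```

```bash
cat > plan.py <<'E'
import sys; from h import *
# usage: plan.py x y z [x y z ...]: shares in current tool axes
s=monitor.sense(); M=R.from_rotvec(s["tool_rot"]).as_matrix(); p=s["position"]
print("t",round(s["time_s"],2),"pos",p.round(4),"w",round(s["width"],4),"grip",round(s["grip_force"],1),"F",s["contact_force"].round(1),"x-yaw",np.degrees(np.arctan2(M[1,0],M[0,0])).round(2),"down",M[:,2].round(3),"q6",s["q"][5].round(2))
a=np.array(sys.argv[1:],float).reshape(-1,3)
for t in a: print(t,((M.T@(t-p))/.25).round(3), "dist",np.linalg.norm(t-p).round(3))
E
python3 plan.py .523 -.1185 .30 .523 -.1185 .122
# per-metre step check
python3 -m creep '[[[0,0,-0.1],[0,0,0]],[[0,0,-0.2],[0,0,0]],[[0,0,-0.28],[0,0,0]]]' 1 60
```

```text
t 0.1 pos [0.2001 0.5386 0.2305] w 0.0853 grip 0.0 F [0.1 0.8 1.2] x-yaw 159.62 down [-0.001 -0.001 -1.   ] q6 -0.12
[ 0.523  -0.1185  0.3   ] [-2.126 -2.014 -0.275] dist 0.735
[ 0.523  -0.1185  0.122 ] [-2.126 -2.013  0.437] dist 0.74
time_s: 0.35
position: [0.2003, 0.5389, 0.3021]
tool_rot: [-0.556, -3.092, 0.001]
contact_force: [0.2, 0.1, 0.8]
width: 0.0855
grip_force: 0.0
```

```bash
python3 -m creep '[[[-0.1,-0.1,0],[0,0,0]],[[-0.2,-0.2,0],[0,0,0]],[[-0.3,-0.3,0],[0,0,0]],[[-0.4,-0.4,0],[0,0,0]],[[-0.5,-0.5,0],[0,0,0]],[[-0.6,-0.6,0],[0,0,0]],[[-0.71,-0.67,0],[0,0,0]]]' | head -2
python3 -m creep '[[[-0.1,-0.1,0],[0,0,0]],[[-0.2,-0.2,0],[0,0,0]],[[-0.3,-0.3,0],[0,0,0]],[[-0.4,-0.4,0],[0,0,0]],[[-0.5,-0.5,0],[0,0,0]],[[-0.6,-0.6,0],[0,0,0]],[[-0.71,-0.67,0],[0,0,0]]]' | head -2
python3 -m creep '[[[-0.1,-0.1,0],[0,0,0]],[[-0.2,-0.2,0],[0,0,0]],[[-0.3,-0.3,0],[0,0,0]],[[-0.4,-0.4,0],[0,0,0]],[[-0.5,-0.5,0],[0,0,0]],[[-0.6,-0.6,0],[0,0,0]],[[-0.71,-0.67,0],[0,0,0]],[[-0.71,-0.67,0],[0,0,0]]]' | head -2
python3 plan.py .523 -.1185 .122
python3 - <<'E'
from h import *
c=vision.camera_params("wrist"); p,d=vision.grab_frame("wrist"); cv2.imwrite("pics/w1.png",p); np.save("pics/w1.npy",d)
print(np.array(c["world_from_camera"]).round(3).tolist(),c["mtx"][0][0])
E
```

```text
time_s: 0.93
position: [0.3075, 0.3177, 0.3011]
time_s: 1.52
position: [0.4156, 0.0991, 0.3012]
time_s: 2.18
position: [0.5275, -0.1228, 0.2999]
t 2.18 pos [ 0.5275 -0.1228  0.2999] w 0.0856 grip 0.0 F [1.2 0.3 0.9] x-yaw 159.36 down [ 0.001 -0.003 -1.   ] q6 -1.57
[ 0.523  -0.1185  0.122 ] [0.024 0.012 0.711] dist 0.178
[[0.353, 0.889, 0.293, 0.453], [0.936, -0.334, -0.113, -0.093], [-0.002, 0.314, -0.95, 0.442], [0.0, 0.0, 0.0, 1.0]] 333.1970193359266
```

View pics/w1.png

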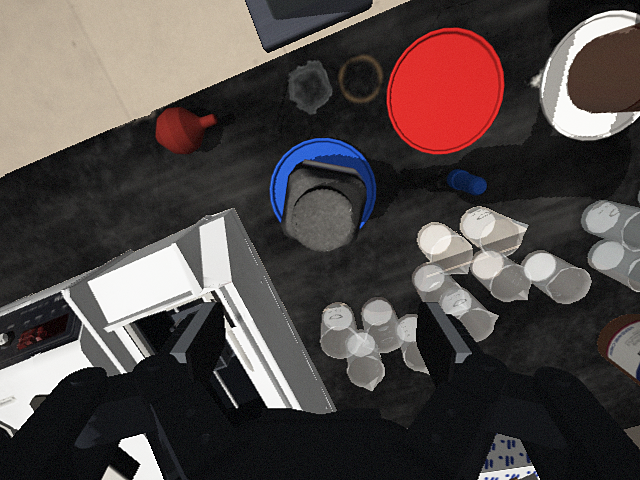

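The wrist view shows the jar cap at (323,218) in the blue saucer, the red saucer at (446,90), and the filler bulb at (182,130) with its spout at (210,120). I measure these from this closer view.

```bash
cat > wm.py <<'E'
from h import *
def sauc(n,I,W,k,x,y,c):
    H=cv2.cvtColor(I,cv2.COLOR_BGR2HSV);X,Y,Z=W[...,0],W[...,1],W[...,2]
    hue={"blue":(100,128),"yellow":(22,38),"red":(0,6)}
    if k=="white": m=(H[...,1]<60)&(H[...,2]>140)
    else: m=(H[...,0]>=hue[k][0])&(H[...,0]<=hue[k][1])&(H[...,1]>150)&(H[...,2]>50)
    m&=(np.hypot(X-x,Y-y)<.085)&(Z<.022)&(Z>-.015)
    p=np.argwhere(m)[:,::-1].astype(np.float32)
    if len(p)<50: return print(k,"few")
    s,e=circ(rays(n,cv2.convexHull(p)[:,0],.01,c),.07); print(k,len(p),s.round(4),e.round(4))
def cap(n,I,W,k,x,y,zt,r,c):
    X,Y,Z=W[...,0],W[...,1],W[...,2]
    mm=((np.hypot(X-x,Y-y)<r+.015)&(Z>zt-.010)).astype(np.uint8)
    mm=cv2.morphologyEx(mm,cv2.MORPH_OPEN,np.ones((3,3),np.uint8))
    if mm.sum()<50: return print(k,"few")
    s,e=circ(rays(n,cv2.convexHull(np.argwhere(mm)[:,::-1].astype(np.float32))[:,0],zt,c),r)
    print(k,mm.sum(),"z",np.median(Z[mm>0]).round(3),s.round(4),e.round(4))
def filler(n,I,W,x,y,c,z0=0):
    H=cv2.cvtColor(I,cv2.COLOR_BGR2HSV);X,Y,Z=W[...,0],W[...,1],W[...,2]
    m=((H[...,0]<8)|(H[...,0]>172))&(H[...,1]>120)&(np.hypot(X-x,Y-y)<.07)
    m&=Z>(z0+.006)
    p=np.argwhere(m)[:,::-1].astype(np.float32)
    hu=rays(n,cv2.convexHull(p)[:,0],z0+.027,c)[:,:2]; s=np.array([x,y])
    a=rays(n,p,z0+.027,c)[:,:2]; b,_=circ(hu,.0275)
    for _ in range(3):
        d=np.linalg.norm(a-b,axis=1); t=a[d>.036].mean(0) if (d>.036).any() else a[d.argmax()]
        ax=(b-t)/np.linalg.norm(b-t); far=hu[(hu-b)@ax>-.012]; b,e=circ(far,.0275)
    print("bulb",b.round(4),e.round(4),"maxd",d.max().round(3),"axis(+y) deg",np.degrees(np.arctan2(ax[1],ax[0])).round(1),"origin",(b-.01*ax).round(4))
E
python3 - <<'E'
from wm import *
c=vision.camera_params("wrist"); I=cv2.imread("pics/w1.png"); W=cloud("wrist",np.load("pics/w1.npy"),c)
sauc("wrist",I,W,"blue",.526,-.12,c); sauc("wrist",I,W,"red",.4665,.058,c); 
cap("wrist",I,W,"jar",.523,-.1185,.153,.029,c); filler("wrist",I,W,.396,-.243,c)
E
```

```text
blue 3093 [ 0.5246 -0.1155] 0.0004
red 11598 [0.4641 0.063 ] 0.0002
jar 31304 z 0.382 [ 0.6216 -0.1435] 0.1796
bulb [ 0.3922 -0.2492] 0.0009 maxd 0.049 axis(+y) deg -92.6 origin [ 0.3927 -0.2392]
```

```bash
sed -i 's/(Z>zt-.010))/(Z>zt-.010)\&(Z<zt+.012))/' wm.py
python3 - <<'E'
from wm import *
c=vision.camera_params("wrist"); I=cv2.imread("pics/w1.png"); W=cloud("wrist",np.load("pics/w1.npy"),c)
cap("wrist",I,W,"jar",.523,-.1185,.153,.029,c)
E
python3 plan.py .522 -.116 .3 .522 -.116 .122
```

```text
jar 3190 z 0.153 [ 0.5238 -0.1159] 0.0003
t 2.23 pos [ 0.5256 -0.12    0.2999] w 0.0853 grip 0.0 F [-1.2  0.7  0.4] x-yaw 159.41 down [-0.001  0.    -1.   ] q6 -1.56
[ 0.522 -0.116  0.3  ] [ 0.019  0.01  -0.   ] dist 0.005
[ 0.522 -0.116  0.122] [0.018 0.01  0.712] dist 0.178
```

```bash
python3 -m creep '[[[0,0,0.1],[0,0,0]],[[0,0,0.2],[0,0,0]],[[0,0,0.3],[0,0,0]],[[0,0,0.4],[0,0,0]],[[0,0,0.48],[0,0,0]],[[0,0,0.55],[0,0,0]],[[0,0,0.6],[0,0,0]],[[0,0,0.64],[0,0,0]],[[0,0,0.68],[0,0,0]],[[0,0,0.71],[0,0,0]],[[0,0,0.71],[0,0,0]]]'
python3 -m creep '[[[0,0,0],[0,0,0]],[[0,0,0],[0,0,0]],[[0,0,0],[0,0,0]],[[0,0,0],[0,0,0]],[[0,0,0],[0,0,0]],[[0,0,0],[0,0,0]],[[0,0,0],[0,0,0]],[[0,0,0],[0,0,0]]]' -1 60; python3 plan.py .5245 -.1186 .122
```

```text
time_s: 3.15
position: [0.5234, -0.1169, 0.1225]
tool_rot: [-0.555, -3.09, -0.001]
contact_force: [-0.4, 0.4, 0.5]
width: 0.0855
grip_force: 0.0
time_s: 3.82
position: [0.5256, -0.1181, 0.1251]
tool_rot: [0.556, 3.089, -0.001]
contact_force: [-0.0, -1.7, 5.8]
width: 0.056
grip_force: 64.3
t 3.82 pos [ 0.5256 -0.1181  0.1251] w 0.056 grip 64.3 F [-0.  -1.7  5.8] x-yaw 159.61 down [ 0.003 -0.001 -1.   ] q6 -1.56
[ 0.5245 -0.1186  0.122 ] [ 0.004 -0.003  0.013] dist 0.003
```

```bash
python3 -m creep '[[[0,0,-0.03],[0,0,0]],[[0,0,-0.08],[0,0,0]],[[0,0,-0.14],[0,0,0]],[[0,0,-0.2],[0,0,0]],[[0,0,-0.26],[0,0,0]],[[0,0,-0.3],[0,0,0]],[[0,0,-0.32],[0,0,0]]]' | tail -3
python3 -m creep '[[[0.02,0.03,0],[0,0,0]],[[0.06,0.08,0],[0,0,0]],[[0.12,0.15,0],[0,0,0]],[[0.18,0.23,0],[0,0,0]],[[0.24,0.31,0],[0,0,0]],[[0.30,0.39,0],[0,0,0]],[[0.36,0.46,0],[0,0,0]],[[0.41,0.52,0],[0,0,0]],[[0.45,0.565,0],[0,0,0]],[[0.465,0.586,0],[0,0,0]],[[0.465,0.586,0],[0,0,0]]]' | tail -3
python3 plan.py .467 .060 .124; python3 - <<'E'
from h import *
p,d=vision.grab_frame("top"); cv2.imwrite("pics/top1.png",p)
E
```

```text
contact_force: [0.2, 0.1, -2.5]
width: 0.0556
grip_force: 64.7
contact_force: [0.3, -0.5, -4.1]
width: 0.0557
grip_force: 64.7
t 5.32 pos [0.4645 0.0624 0.203 ] w 0.0557 grip 64.7 F [ 0.3 -0.5 -4.1] x-yaw 159.77 down [-0.003  0.001 -1.   ] q6 -1.23
[0.467 0.06  0.124] [-0.014 -0.005  0.316] dist 0.079
```

View pics/top1.png

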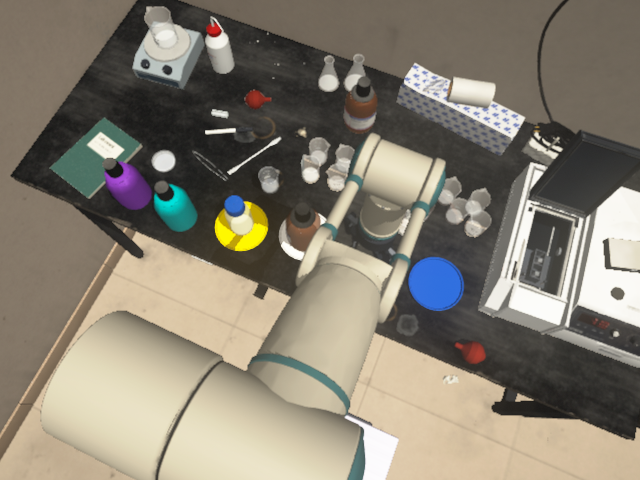

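The jar is held above the red saucer, and the blue saucer at (436,283) is empty. Lowering now.

```bash
python3 -m creep '[[[0,0,0.05],[0,0,0]],[[0,0,0.1],[0,0,0]],[[0,0,0.15],[0,0,0]],[[0,0,0.2],[0,0,0]],[[0,0,0.24],[0,0,0]],[[0,0,0.27],[0,0,0]],[[0,0,0.29],[0,0,0]],[[0,0,0.3],[0,0,0]],[[0,0,0.305],[0,0,0]],[[0,0,0.31],[0,0,0]],[[0,0,0.315],[0,0,0]],[[0,0,0.315],[0,0,0]]]'
python3 - <<'E'
from wm import *
I,d=vision.grab_frame("top");c=vision.camera_params("top"); W=cloud("top",d,c); sauc("top",I,W,"blue",.526,-.12,c)
E
python3 plan.py
```

```text
time_s: 6.37
position: [0.4669, 0.0603, 0.1254]
tool_rot: [0.556, 3.091, 0.0]
contact_force: [0.2, 0.1, -3.1]
width: 0.0556
grip_force: 64.7
blue 2341 [ 0.5266 -0.1196] 0.0003
t 6.42 pos [0.4668 0.0603 0.1254] w 0.0553 grip 64.7 F [-0.6  0.6 -3.1] x-yaw 159.62 down [ 0.001  0.    -1.   ] q6 -1.23
```

```bash
python3 -m creep '[[[0,0,0.006],[0,0,0]],[[0,0,0.006],[0,0,0]],[[0,0,0.006],[0,0,0]]]'|sed -n '2p;4p'
python3 -m creep '[[[0,0,0.006],[0,0,0]],[[0,0,0.006],[0,0,0]],[[0,0,0.006],[0,0,0]]]'|sed -n '2p;4p'
```

```text
position: [0.4678, 0.06, 0.125]
contact_force: [-0.7, -1.3, 5.3]
position: [0.4687, 0.0597, 0.1249]
contact_force: [-1.1, -2.1, 13.1]
```

```bash
python3 -m creep '[[[0,0,0],[0,0,0]],[[0,0,0],[0,0,0]],[[0,0,0],[0,0,0]],[[0,0,0],[0,0,0]],[[0,0,0],[0,0,0]]]' 1 | tail -2
python3 -m creep '[[[0,0,-0.06],[0,0,0]],[[0,0,-0.12],[0,0,0]],[[0,0,-0.22],[0,0,0]],[[0,0,-0.34],[0,0,0]],[[0,0,-0.46],[0,0,0]],[[0,0,-0.58],[0,0,0]],[[0,0,-0.68],[0,0,0]],[[0,0,-0.7],[0,0,0]]]' | tail -3
python3 plan.py .472 .3975 .3
```

```text
width: 0.0854
grip_force: 0.0
contact_force: [-0.1, 0.7, -0.1]
width: 0.085
grip_force: 0.0
t 8.0 pos [0.4687 0.0603 0.3014] w 0.085 grip 0.0 F [-0.1  0.7 -0.1] x-yaw 159.62 down [ 0.008 -0.    -1.   ] q6 -1.23
[0.472  0.3975 0.3   ] [0.457 1.269 0.006] dist 0.337
```

```bash
python3 -m creep '[[[0.04,0.1,0],[0,0,0]],[[0.09,0.24,0],[0,0,0]],[[0.14,0.38,0],[0,0,0]],[[0.19,0.52,0],[0,0,0]],[[0.23,0.64,0],[0,0,0]]]' | sed -n 2p
python3 -m creep '[[[0.05,0.14,0],[0,0,0]],[[0.10,0.28,0],[0,0,0]],[[0.15,0.42,0],[0,0,0]],[[0.2,0.54,0],[0,0,0]],[[0.23,0.63,0],[0,0,0]],[[0.23,0.63,0],[0,0,0]],[[0.23,0.63,0],[0,0,0]],[[0.23,0.63,0],[0,0,0]],[[0.23,0.63,0],[0,0,0]]]' | sed -n 2p
cat > wl.py <<'E'
import sys; from wm import *
c=vision.camera_params("wrist"); I,d=vision.grab_frame("wrist"); cv2.imwrite(f"pics/{sys.argv[1]}.png",I); W=cloud("wrist",d,c)
for k,x,y in(("blue",.526,-.12),("yellow",.472,.399),("white",.515,.234),("red",.466,.06)): sauc("wrist",I,W,k,x,y,c)
for k,x,y,z,r in (("bluecap",.472,.3975,.146,.024),("amber",.511,.2365,.185,.019),("jar@red",.4665,.06,.153,.029)): cap("wrist",I,W,k,x,y,z,r,c)
E
python3 wl.py w2; python3 plan.py .472 .3975 .11
```

```text
position: [0.4675, 0.2324, 0.296]
position: [0.4692, 0.3968, 0.2967]
blue 1744 [ 0.527  -0.1183] 0.0111
yellow 1816 [0.4734 0.3999] 0.0002
white 2866 [0.516  0.2349] 0.0006
red 2874 [0.4666 0.0607] 0.0008
bluecap 1986 z 0.146 [0.4747 0.4007] 0.0005
amber 437 z 0.185 [0.5136 0.2444] 0.0038
jar@red 1780 z 0.153 [0.4682 0.0683] 0.0028
t 9.22 pos [0.4693 0.3967 0.297 ] w 0.0858 grip 0.0 F [ 0.   0.4 -0.5] x-yaw 159.53 down [-0.    -0.001 -1.   ] q6 -0.62
[0.472  0.3975 0.11  ] [-0.009  0.007  0.748] dist 0.187
```

View pics/w2.png

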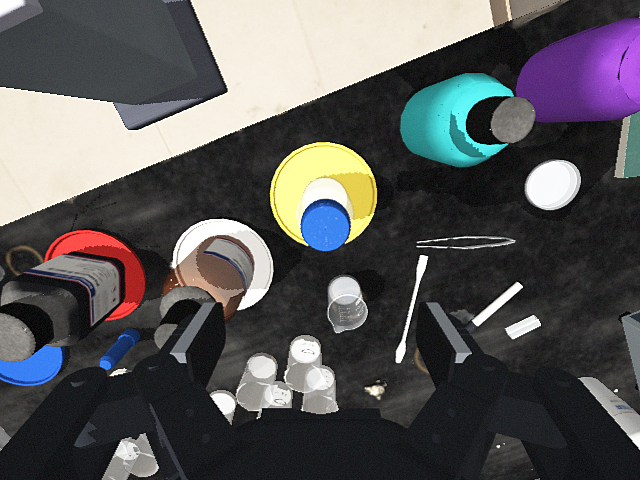

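The blue cap at (325,225) sits in the yellow saucer. The saucer positions agree between the wrist and top cameras to 2 mm. Descending to grip it.

```bash
python3 -m creep '[[[0,0,0.1],[0,0,0]],[[-0.01,0.01,0.2],[0,0,0]],[[-0.011,0.014,0.3],[0,0,0]],[[-0.011,0.014,0.4],[0,0,0]],[[-0.011,0.014,0.5],[0,0,0]],[[-0.011,0.014,0.58],[0,0,0]],[[-0.011,0.014,0.64],[0,0,0]],[[-0.011,0.014,0.69],[0,0,0]],[[-0.011,0.014,0.73],[0,0,0]],[[-0.011,0.014,0.73],[0,0,0]],[[-0.011,0.014,0.73],[0,0,0]]]' | sed -n '2p;4p'
python3 -m creep '[[[0,0,0],[0,0,0]],[[0,0,0],[0,0,0]],[[0,0,0],[0,0,0]],[[0,0,0],[0,0,0]],[[0,0,0],[0,0,0]],[[0,0,0],[0,0,0]],[[0,0,0],[0,0,0]],[[0,0,0],[0,0,0]]]' -1 60; python3 plan.py .53 -.1185 .3
```

```text
position: [0.4733, 0.3997, 0.1146]
contact_force: [-0.0, -0.5, 0.4]
time_s: 10.8
position: [0.4737, 0.4004, 0.116]
tool_rot: [0.555, 3.09, 0.002]
contact_force: [-1.3, -1.7, 5.1]
width: 0.0446
grip_force: 62.2
t 10.8 pos [0.4737 0.4004 0.116 ] w 0.0446 grip 62.2 F [-1.3 -1.7  5.1] x-yaw 159.62 down [ 0.002  0.001 -1.   ] q6 -0.62
[ 0.53   -0.1185  0.3   ] [-0.935 -1.866 -0.737] dist 0.553
```

```bash
python3 -m creep '[[[0,0,-0.03],[0,0,0]],[[0,0,-0.08],[0,0,0]],[[0,0,-0.16],[0,0,0]],[[0,0,-0.25],[0,0,0]],[[0,0,-0.34],[0,0,0]],[[0,0,-0.43],[0,0,0]],[[0,0,-0.52],[0,0,0]],[[0,0,-0.61],[0,0,0]],[[0,0,-0.7],[0,0,0]],[[0,0,-0.77],[0,0,0]],[[0,0,-0.82],[0,0,0]],[[0,0,-0.84],[0,0,0]]]' | sed -n '2p;4,6p'
python3 -m creep '[[[-0.02,-0.03,0],[0,0,0]],[[-0.05,-0.09,0],[0,0,0]],[[-0.09,-0.18,0],[0,0,0]],[[-0.14,-0.28,0],[0,0,0]],[[-0.19,-0.38,0],[0,0,0]],[[-0.24,-0.48,0],[0,0,0]],[[-0.29,-0.58,0],[0,0,0]],[[-0.34,-0.68,0],[0,0,0]],[[-0.39,-0.78,0],[0,0,0]],[[-0.43,-0.87,0],[0,0,0]],[[-0.46,-0.93,0],[0,0,0]],[[-0.47,-0.94,0],[0,0,0]]]' | sed -n '2p;4,6p'
python3 -m creep '[[[-0.02,-0.03,0],[0,0,0]],[[-0.05,-0.09,0],[0,0,0]],[[-0.09,-0.18,0],[0,0,0]],[[-0.14,-0.28,0],[0,0,0]],[[-0.19,-0.38,0],[0,0,0]],[[-0.24,-0.48,0],[0,0,0]],[[-0.29,-0.58,0],[0,0,0]],[[-0.34,-0.68,0],[0,0,0]],[[-0.39,-0.78,0],[0,0,0]],[[-0.43,-0.87,0],[0,0,0]],[[-0.45,-0.92,0],[0,0,0]],[[-0.45,-0.93,0],[0,0,0]]]' | sed -n '2p;4,6p'
python3 -m creep '[[[0,0,0],[0,0,0]],[[0,0,0],[0,0,0]]]' |sed -n 2p
python3 plan.py .527 -.119 .118; python3 wl.py w3
```

```text
position: [0.4734, 0.4007, 0.3267]
contact_force: [-0.6, 0.8, -1.9]
width: 0.0446
grip_force: 61.7
position: [0.5, 0.1346, 0.3231]
contact_force: [-0.5, -0.0, -3.3]
width: 0.0449
grip_force: 61.8
position: [0.5258, -0.1202, 0.3236]
contact_force: [0.6, 0.0, -2.0]
width: 0.0445
grip_force: 61.9
position: [0.5255, -0.1168, 0.3243]
t 13.97 pos [ 0.5255 -0.1168  0.3243] w 0.0445 grip 61.9 F [ 0.  -0.5 -3.7] x-yaw 159.66 down [-0.001  0.002 -1.   ] q6 -1.56
[ 0.527 -0.119  0.118] [-0.01  -0.007  0.825] dist 0.206
blue 5852 [ 0.5277 -0.1195] 0.0004
yellow few
white 4336 [0.516  0.2346] 0.0015
red 3746 [0.4673 0.0586] 0.0004
bluecap few
amber few
jar@red 3964 z 0.153 [0.4696 0.0569] 0.0008
```

View pics/w3.png

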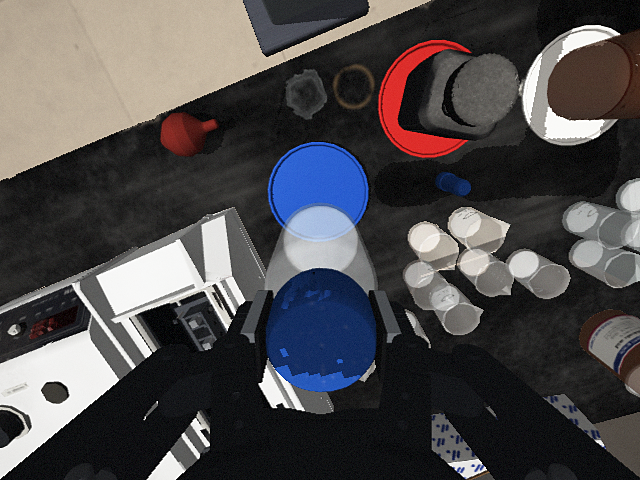

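The bottle hangs straight, its underside at (320,235), above the empty blue saucer at (318,190). Lowering with the small correction.

```bash
python3 -m creep '[[[-0.01,-0.008,0.07],[0,0,0]],[[-0.012,-0.008,0.16],[0,0,0]],[[-0.012,-0.008,0.25],[0,0,0]],[[-0.012,-0.008,0.34],[0,0,0]],[[-0.012,-0.008,0.43],[0,0,0]],[[-0.012,-0.008,0.52],[0,0,0]],[[-0.012,-0.008,0.61],[0,0,0]],[[-0.012,-0.008,0.69],[0,0,0]],[[-0.012,-0.008,0.75],[0,0,0]],[[-0.012,-0.008,0.79],[0,0,0]],[[-0.012,-0.008,0.81],[0,0,0]],[[-0.012,-0.008,0.82],[0,0,0]]]' | sed -n '2p;4p'
python3 -m creep '[[[0,0,0.004],[0,0,0]],[[0,0,0.008],[0,0,0]],[[0,0,0.008],[0,0,0]],[[0,0,0.008],[0,0,0]]]' | sed -n '2p;4p'
python3 -m creep '[[[0,0,0.003],[0,0,0]],[[0,0,0.006],[0,0,0]],[[0,0,0.006],[0,0,0]],[[0,0,0.006],[0,0,0]]]' | sed -n '2p;4p'
```

```text
position: [0.5279, -0.1201, 0.1192]
contact_force: [0.8, 0.3, -2.2]
position: [0.5284, -0.1211, 0.1183]
contact_force: [-1.0, -0.3, -2.4]
position: [0.528, -0.121, 0.1161]
contact_force: [-0.4, 0.1, -2.3]
```

```bash
python3 -m creep '[[[0,0.002,0.003],[0,0,0]],[[0,0.004,0.006],[0,0,0]],[[0,0.004,0.006],[0,0,0]]]' | sed -n '2p;4p'
python3 -m creep '[[[0,0,0.003],[0,0,0]],[[0,0,0.005],[0,0,0]],[[0,0,0.005],[0,0,0]]]' | sed -n '2p;4p'
```

```text
position: [0.5286, -0.1209, 0.1161]
contact_force: [-2.3, -0.3, 6.4]
position: [0.5289, -0.1211, 0.1161]
contact_force: [-3.7, -1.5, 13.1]
```

Seated. I release, rise, and head for the amber bottle.

```bash
python3 -m creep '[[[0,0,-0.004],[0,0,0]],[[0,0,-0.004],[0,0,0]],[[0,0,-0.004],[0,0,0]],[[0,0,-0.004],[0,0,0]],[[0,0,-0.004],[0,0,0]]]' 1 | tail -2
python3 -m creep '[[[0,0,-0.06],[0,0,0]],[[0,0,-0.12],[0,0,0]],[[0,0,-0.22],[0,0,0]],[[0,0,-0.34],[0,0,0]],[[0,0,-0.46],[0,0,0]],[[0,0,-0.58],[0,0,0]],[[0,0,-0.70],[0,0,0]],[[0,0,-0.8],[0,0,0]],[[0,0,-0.82],[0,0,0]],[[0,0,-0.82],[0,0,0]],[[0,0,-0.82],[0,0,0]]]' | sed -n 2p
python3 - <<'E'
from wm import *
c=vision.camera_params("wrist"); I,d=vision.grab_frame("wrist"); W=cloud("wrist",d,c)
sauc("wrist",I,W,"blue",.526,-.12,c);cap("wrist",I,W,"bluecap",.527,-.12,.146,.024,c)
E
python3 plan.py .512 .237 .32
```

```text
width: 0.0855
grip_force: 0.0
position: [0.5279, -0.1198, 0.3182]
blue 5231 [ 0.5275 -0.1195] 0.0005
bluecap 1760 z 0.146 [ 0.5308 -0.1208] 0.0005
t 17.57 pos [ 0.5275 -0.1197  0.3174] w 0.0852 grip 0.0 F [-0.2  0.5 -0.1] x-yaw 159.61 down [-0.003  0.001 -1.   ] q6 -1.57
[0.512 0.237 0.32 ] [ 0.555  1.316 -0.008] dist 0.357
```

```bash
python3 -m creep '[[[0.05,0.1,0],[0,0,0]],[[0.1,0.24,0],[0,0,0]],[[0.16,0.38,0],[0,0,0]],[[0.22,0.52,0],[0,0,0]],[[0.28,0.66,0],[0,0,0]]]' | sed -n 2p
python3 -m creep '[[[0.05,0.14,0],[0,0,0]],[[0.11,0.28,0],[0,0,0]],[[0.17,0.42,0],[0,0,0]],[[0.23,0.55,0],[0,0,0]],[[0.275,0.655,0],[0,0,0]],[[0.275,0.655,0],[0,0,0]],[[0.275,0.655,0],[0,0,0]],[[0.275,0.655,0],[0,0,0]],[[0.275,0.655,0],[0,0,0]]]' | sed -n 2p
python3 wl.py w4; python3 plan.py .512 .237 .15
```

```text
position: [0.5189, 0.0605, 0.317]
position: [0.5125, 0.2353, 0.3183]
blue 3689 [ 0.5273 -0.1184] 0.0007
yellow 1952 [0.4736 0.3999] 0.0003
white 3068 [0.5161 0.2348] 0.0012
red 2954 [0.4673 0.0586] 0.0004
bluecap few
amber 1141 z 0.185 [0.5124 0.24  ] 0.0023
jar@red 2824 z 0.153 [0.4692 0.0618] 0.0013
t 18.78 pos [0.5127 0.2352 0.3187] w 0.0852 grip 0.0 F [0.  0.2 0.2] x-yaw 159.52 down [-0.001 -0.001 -1.   ] q6 -0.91
[0.512 0.237 0.15 ] [0.005 0.007 0.675] dist 0.169
```

```bash
python3 -m creep '[[[0.006,0.01,0.1],[0,0,0]],[[0.006,0.01,0.2],[0,0,0]],[[0.006,0.01,0.3],[0,0,0]],[[0.006,0.01,0.4],[0,0,0]],[[0.006,0.01,0.5],[0,0,0]],[[0.006,0.01,0.58],[0,0,0]],[[0.006,0.01,0.64],[0,0,0]],[[0.006,0.01,0.67],[0,0,0]],[[0.006,0.01,0.67],[0,0,0]],[[0.006,0.01,0.67],[0,0,0]]]' | sed -n '2p;4p'
python3 -m creep '[[[0,0,0],[0,0,0]],[[0,0,0],[0,0,0]],[[0,0,0],[0,0,0]],[[0,0,0],[0,0,0]],[[0,0,0],[0,0,0]],[[0,0,0],[0,0,0]],[[0,0,0],[0,0,0]],[[0,0,0],[0,0,0]],[[0,0,0],[0,0,0]]]' -1 80; python3 plan.py .473 .3997 .152
```

```text
position: [0.5127, 0.2387, 0.1522]
contact_force: [-0.2, 0.2, 0.7]
time_s: 20.37
position: [0.5126, 0.2394, 0.1532]
tool_rot: [0.555, 3.09, 0.001]
contact_force: [-0.6, 0.3, 5.7]
width: 0.0327
grip_force: 78.9
t 20.37 pos [0.5126 0.2394 0.1532] w 0.0327 grip 78.9 F [-0.6  0.3  5.7] x-yaw 159.63 down [ 0.002  0.    -1.   ] q6 -0.9
[0.473  0.3997 0.152 ] [0.372 0.546 0.005] dist 0.165
```

```bash
python3 -m creep '[[[0,0,-0.02],[0,0,0]],[[0,0,-0.06],[0,0,0]],[[0,0,-0.11],[0,0,0]],[[0,0,-0.16],[0,0,0]],[[0,0,-0.2],[0,0,0]],[[0,0,-0.23],[0,0,0]],[[0,0,-0.24],[0,0,0]]]' | sed -n '2p;4,6p'
python3 -m creep '[[[0.02,0.02,0],[0,0,0]],[[0.05,0.07,0],[0,0,0]],[[0.1,0.14,0],[0,0,0]],[[0.15,0.21,0],[0,0,0]],[[0.2,0.29,0],[0,0,0]],[[0.25,0.37,0],[0,0,0]],[[0.3,0.44,0],[0,0,0]],[[0.34,0.5,0],[0,0,0]],[[0.365,0.535,0],[0,0,0]],[[0.37,0.545,0],[0,0,0]],[[0.37,0.545,0],[0,0,0]],[[0.37,0.545,0],[0,0,0]]]' | sed -n '2p;4,6p'
python3 plan.py .473 .3997 .1532; python3 wl.py w5
```

```text
position: [0.5127, 0.2396, 0.2132]
contact_force: [-0.7, -0.5, -4.8]
width: 0.033
grip_force: 79.5
position: [0.473, 0.3984, 0.2114]
contact_force: [0.1, -0.9, -4.5]
width: 0.0323
grip_force: 79.6
t 21.95 pos [0.473  0.3984 0.2114] w 0.0323 grip 79.6 F [ 0.1 -0.9 -4.5] x-yaw 159.61 down [-0.    -0.002 -1.   ] q6 -0.63
[0.473  0.3997 0.1532] [0.002 0.005 0.233] dist 0.058
blue 244 [ 0.5245 -0.1149] 0.0052
yellow 2616 [0.4736 0.4   ] 0.0003
white 9874 [0.5159 0.2353] 0.0007
red 3673 [0.4668 0.0625] 0.0031
bluecap few
amber few
jar@red few
```

View pics/w5.png

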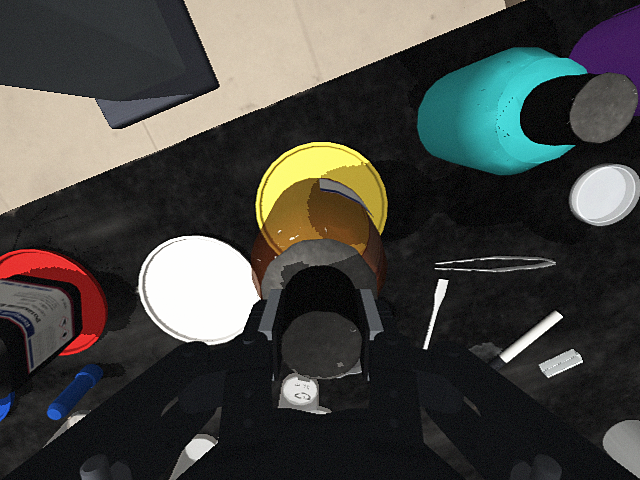

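The amber bottle hangs upright above the yellow saucer at (320,205), and the white saucer at (200,290) is empty. Lowering.

```bash
python3 -m creep '[[[0,0.004,0.03],[0,0,0]],[[0,0.004,0.07],[0,0,0]],[[0,0.004,0.11],[0,0,0]],[[0,0.004,0.15],[0,0,0]],[[0,0.004,0.18],[0,0,0]],[[0,0.004,0.2],[0,0,0]],[[0,0.004,0.215],[0,0,0]],[[0,0.004,0.222],[0,0,0]],[[0,0.004,0.222],[0,0,0]]]' | sed -n '2p;4p'
python3 -m creep '[[[0,0,0.004],[0,0,0]],[[0,0,0.008],[0,0,0]],[[0,0,0.008],[0,0,0]],[[0,0,0.008],[0,0,0]]]' | sed -n '2p;4p'
python3 -m creep '[[[0,0,0.003],[0,0,0]],[[0,0,0.006],[0,0,0]],[[0,0,0.006],[0,0,0]],[[0,0,0.006],[0,0,0]]]' | sed -n '2p;4p'
```

```text
position: [0.4733, 0.4002, 0.156]
contact_force: [-0.1, -0.7, -3.5]
position: [0.4734, 0.4003, 0.1546]
contact_force: [0.2, -0.1, -4.3]
position: [0.4736, 0.4003, 0.1533]
contact_force: [0.5, -0.7, -1.0]
```

```bash
python3 -m creep '[[[0,0,0.003],[0,0,0]],[[0,0,0.006],[0,0,0]],[[0,0,0.006],[0,0,0]]]' | sed -n '2p;4p'
python3 -m creep '[[[0,0,0],[0,0,0]],[[0,0,0],[0,0,0]],[[0,0,0],[0,0,0]],[[0,0,0],[0,0,0]],[[0,0,0],[0,0,0]]]' 1 | sed -n '2p;4,6p'
python3 -m creep '[[[0,0,-0.05],[0,0,0]],[[0,0,-0.1],[0,0,0]],[[0,0,-0.2],[0,0,0]],[[0,0,-0.32],[0,0,0]],[[0,0,-0.44],[0,0,0]],[[0,0,-0.56],[0,0,0]],[[0,0,-0.64],[0,0,0]],[[0,0,-0.66],[0,0,0]],[[0,0,-0.66],[0,0,0]]]' | sed -n 2p
python3 - <<'E'
from wm import *
c=vision.camera_params("wrist"); I,d=vision.grab_frame("wrist"); W=cloud("wrist",d,c)
sauc("wrist",I,W,"yellow",.4735,.4,c);cap("wrist",I,W,"amber",.4735,.4,.185,.019,c)
E
python3 plan.py .468 .060 .318
```

```text
position: [0.4738, 0.4004, 0.1532]
contact_force: [-1.0, -1.4, 6.4]
position: [0.4734, 0.4003, 0.1512]
contact_force: [-0.0, 0.2, -0.5]
width: 0.0856
grip_force: 0.0
position: [0.4739, 0.4007, 0.3179]
yellow 1540 [0.4733 0.3999] 0.0002
amber 1137 z 0.185 [0.474  0.3996] 0.0023
t 24.88 pos [0.4732 0.4002 0.3159] w 0.0856 grip 0.0 F [-0.4 -0.7  0.4] x-yaw 159.62 down [-0.  0. -1.] q6 -0.63
[0.468 0.06  0.318] [-0.454 -1.283 -0.008] dist 0.34
```

```bash
python3 -m creep '[[[-0.04,-0.1,0],[0,0,0]],[[-0.09,-0.24,0],[0,0,0]],[[-0.14,-0.38,0],[0,0,0]],[[-0.19,-0.52,0],[0,0,0]],[[-0.23,-0.64,0],[0,0,0]]]' | sed -n 2p
python3 -m creep '[[[-0.05,-0.14,0],[0,0,0]],[[-0.1,-0.28,0],[0,0,0]],[[-0.15,-0.42,0],[0,0,0]],[[-0.2,-0.54,0],[0,0,0]],[[-0.225,-0.64,0],[0,0,0]],[[-0.225,-0.64,0],[0,0,0]],[[-0.225,-0.64,0],[0,0,0]],[[-0.225,-0.64,0],[0,0,0]]]' | sed -n 2p
python3 wl.py w6; python3 plan.py .4685 .060 .124
```

```text
position: [0.47, 0.2278, 0.3135]
position: [0.4679, 0.0611, 0.3148]
blue 4163 [ 0.5273 -0.1194] 0.0004
yellow 2371 [0.4733 0.399 ] 0.0006
white 8556 [0.5161 0.2347] 0.0023
red 3077 [0.4674 0.0585] 0.0004
bluecap few
amber few
jar@red 2839 z 0.153 [0.4688 0.0589] 0.0003
t 26.02 pos [0.468  0.0615 0.3151] w 0.0856 grip 0.0 F [0.1 0.6 0.4] x-yaw 159.65 down [-0.002  0.001 -1.   ] q6 -1.23
[0.4685 0.06   0.124 ] [-0.006 -0.005  0.764] dist 0.191
```

```bash
python3 -m creep '[[[-0.006,-0.008,0.1],[0,0,0]],[[-0.006,-0.008,0.2],[0,0,0]],[[-0.006,-0.008,0.3],[0,0,0]],[[-0.006,-0.008,0.4],[0,0,0]],[[-0.006,-0.008,0.5],[0,0,0]],[[-0.006,-0.008,0.6],[0,0,0]],[[-0.006,-0.008,0.68],[0,0,0]],[[-0.006,-0.008,0.73],[0,0,0]],[[-0.006,-0.008,0.76],[0,0,0]],[[-0.006,-0.008,0.76],[0,0,0]],[[-0.006,-0.008,0.76],[0,0,0]]]' | sed -n '2p;4p'
python3 -m creep '[[[0,0,0],[0,0,0]],[[0,0,0],[0,0,0]],[[0,0,0],[0,0,0]],[[0,0,0],[0,0,0]],[[0,0,0],[0,0,0]],[[0,0,0],[0,0,0]],[[0,0,0],[0,0,0]],[[0,0,0],[0,0,0]]]' -1 60; python3 plan.py .516 .2347 .124
```

```text
position: [0.4693, 0.059, 0.1263]
contact_force: [-0.3, 0.4, -0.5]
time_s: 27.6
position: [0.4707, 0.0581, 0.1278]
tool_rot: [0.556, 3.088, 0.001]
contact_force: [0.4, -1.2, 5.2]
width: 0.0556
grip_force: 64.2
t 27.6 pos [0.4707 0.0581 0.1278] w 0.0556 grip 64.2 F [ 0.4 -1.2  5.2] x-yaw 159.6 down [ 0.004 -0.    -1.   ] q6 -1.24
[0.516  0.2347 0.124 ] [0.077 0.725 0.016] dist 0.182
```

```bash
python3 -m creep '[[[0,0,-0.02],[0,0,0]],[[0,0,-0.07],[0,0,0]],[[0,0,-0.13],[0,0,0]],[[0,0,-0.2],[0,0,0]],[[0,0,-0.27],[0,0,0]],[[0,0,-0.33],[0,0,0]],[[0,0,-0.36],[0,0,0]],[[0,0,-0.36],[0,0,0]]]' | sed -n '2p;4,6p'
python3 -m creep '[[[0,0.03,0],[0,0,0]],[[0.01,0.09,0],[0,0,0]],[[0.02,0.17,0],[0,0,0]],[[0.03,0.26,0],[0,0,0]],[[0.035,0.35,0],[0,0,0]],[[0.04,0.44,0],[0,0,0]],[[0.05,0.53,0],[0,0,0]],[[0.06,0.62,0],[0,0,0]],[[0.065,0.69,0],[0,0,0]],[[0.068,0.72,0],[0,0,0]],[[0.068,0.724,0],[0,0,0]],[[0.068,0.724,0],[0,0,0]]]' | sed -n '2p;4,6p'
python3 -m creep '[[[0,0,0],[0,0,0]]]' |sed -n 2p
python3 plan.py .516 .2347 .128; python3 wl.py w7
```

```text
position: [0.4698, 0.0582, 0.2177]
contact_force: [1.3, 0.5, -3.1]
width: 0.0555
grip_force: 64.4
position: [0.5155, 0.2336, 0.2151]
contact_force: [-0.7, -0.4, -4.5]
width: 0.0553
grip_force: 64.6
position: [0.5156, 0.2329, 0.2156]
t 29.35 pos [0.5156 0.2329 0.2156] w 0.0557 grip 64.6 F [ 0.2 -0.  -4.2] x-yaw 159.6 down [-0.002 -0.001 -1.   ] q6 -0.91
[0.516  0.2347 0.128 ] [0.001 0.008 0.35 ] dist 0.088
blue 5789 [ 0.5268 -0.1154] 0.0022
yellow 2743 [0.4733 0.4001] 0.0005
white 4803 [0.5163 0.2344] 0.0016
red 12524 [0.4671 0.0588] 0.0004
bluecap 4902 z 0.143 [0.4717 0.3917] 0.0054
amber 478 z 0.188 [0.4976 0.2449] 0.002
jar@red few
```

View pics/w7.png

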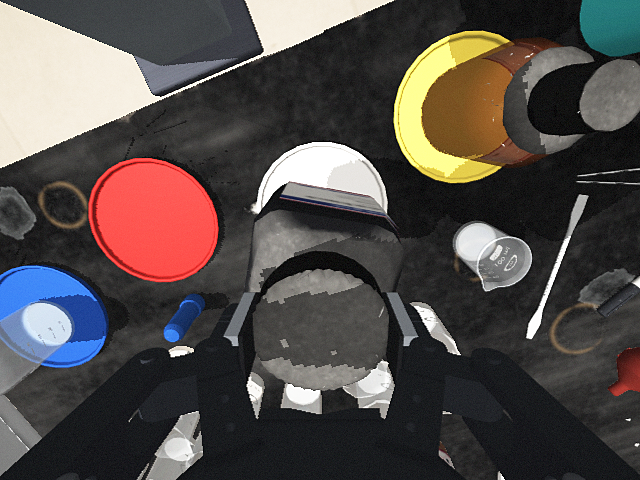

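The jar is upright over the white saucer at (322,190), and the red saucer at (153,218) is empty again. Lowering.

```bash
python3 -m creep '[[[0,0.003,0.03],[0,0,0]],[[0,0.006,0.08],[0,0,0]],[[0,0.006,0.14],[0,0,0]],[[0,0.006,0.2],[0,0,0]],[[0,0.006,0.25],[0,0,0]],[[0,0.006,0.29],[0,0,0]],[[0,0.006,0.315],[0,0,0]],[[0,0.006,0.33],[0,0,0]],[[0,0.006,0.335],[0,0,0]],[[0,0.006,0.335],[0,0,0]]]' | sed -n '2p;4p'
python3 -m creep '[[[0,0,0.004],[0,0,0]],[[0,0,0.008],[0,0,0]],[[0,0,0.008],[0,0,0]],[[0,0,0.008],[0,0,0]]]' | sed -n '2p;4p'
python3 -m creep '[[[0,0,0.003],[0,0,0]],[[0,0,0.006],[0,0,0]],[[0,0,0.006],[0,0,0]],[[0,0,0.006],[0,0,0]]]' | sed -n '2p;4p'
```

```text
position: [0.517, 0.2352, 0.1327]
contact_force: [-0.6, -0.3, -3.7]
position: [0.5169, 0.2353, 0.1309]
contact_force: [-0.8, 0.8, -3.3]
position: [0.5168, 0.2353, 0.129]
contact_force: [-0.5, -0.9, -3.6]
```

```bash
python3 -m creep '[[[0,0,0.003],[0,0,0]],[[0,0,0.006],[0,0,0]],[[0,0,0.006],[0,0,0]],[[0,0,0.006],[0,0,0]]]' | sed -n '2p;4p'
python3 -m creep '[[[0,0,0.002],[0,0,0]],[[0,0,0.004],[0,0,0]],[[0,0,0.004],[0,0,0]]]' | sed -n '2p;4p'
```

```text
position: [0.5172, 0.2352, 0.128]
contact_force: [1.1, -0.5, 0.6]
position: [0.5177, 0.235, 0.1279]
contact_force: [-1.0, -2.5, 5.6]
```

```bash
python3 -m creep '[[[0,0,0],[0,0,0]],[[0,0,0],[0,0,0]],[[0,0,0],[0,0,0]],[[0,0,0],[0,0,0]],[[0,0,0],[0,0,0]]]' 1 | sed -n '2p;4,6p'
python3 -m creep '[[[0,0,-0.05],[0,0,0]],[[0,0,-0.1],[0,0,0]],[[0,0,-0.2],[0,0,0]],[[0,0,-0.32],[0,0,0]],[[0,0,-0.44],[0,0,0]],[[0,0,-0.56],[0,0,0]],[[0,0,-0.68],[0,0,0]],[[0,0,-0.75],[0,0,0]],[[0,0,-0.76],[0,0,0]],[[0,0,-0.76],[0,0,0]]]' | sed -n 2p
python3 - <<'E'
from wm import *
c=vision.camera_params("wrist"); I,d=vision.grab_frame("wrist"); W=cloud("wrist",d,c)
sauc("wrist",I,W,"white",.516,.235,c);cap("wrist",I,W,"jar",.5165,.235,.153,.029,c)
E
python3 plan.py .395 -.252 .318
```

```text
position: [0.5167, 0.2353, 0.1264]
contact_force: [0.4, -1.4, -0.5]
width: 0.0856
grip_force: 0.0
position: [0.5172, 0.2354, 0.3175]
white 3058 [0.5162 0.2344] 0.0014
jar 2856 z 0.153 [0.5166 0.2357] 0.0003
t 32.78 pos [0.5165 0.2352 0.3159] w 0.0857 grip 0.0 F [ 0.  -0.2 -0. ] x-yaw 159.62 down [-0.001 -0.    -1.   ] q6 -0.91
[ 0.395 -0.252  0.318] [-0.223 -1.996 -0.008] dist 0.502
```

The jar is within 2 mm of centre. Next I travel to the filler, turning the gripper on the way.

```bash
python3 -m creep '[[[-0.02,-0.1,0],[0,0,0]],[[-0.04,-0.22,0],[0,0,0]],[[-0.06,-0.34,0],[0,0,0]],[[-0.07,-0.46,0],[0,0,0]],[[-0.08,-0.58,0],[0,0,0]],[[-0.09,-0.7,0],[0,0,0]],[[-0.1,-0.82,0],[0,0,0]],[[-0.11,-0.94,0],[0,0,0]],[[-0.11,-1,0],[0,0,0]]]' | sed -n 2p
python3 -m creep '[[[-0.02,-0.1,0],[0,0,0.015]],[[-0.04,-0.2,0],[0,0,0.03]],[[-0.06,-0.3,0],[0,0,0.045]],[[-0.07,-0.4,0],[0,0,0.06]],[[-0.08,-0.5,0],[0,0,0.075]],[[-0.09,-0.6,0],[0,0,0.09]],[[-0.1,-0.7,0],[0,0,0.107]],[[-0.11,-0.8,0],[0,0,0.125]],[[-0.11,-0.9,0],[0,0,0.143]],[[-0.11,-0.95,0],[0,0,0.161]],[[-0.11,-0.98,0],[0,0,0.18]],[[-0.11,-0.99,0],[0,0,0.199]]]' | sed -n 2p
python3 -m creep '[[[0,0,0],[0,0,0]],[[0,0,0],[0,0,0]],[[0,0,0],[0,0,0]],[[0,0,0],[0,0,0]]]' | sed -n 2p
python3 plan.py .395 -.252 .1; python3 - <<'E'
from wm import *
c=vision.camera_params("wrist"); I,d=vision.grab_frame("wrist"); W=cloud("wrist",d,c); cv2.imwrite("pics/w8.png",I)
filler("wrist",I,W,.395,-.245,c); sauc("wrist",I,W,"blue",.527,-.12,c)
E
```

```text
position: [0.4535, -0.0112, 0.3142]
position: [0.3937, -0.251, 0.3139]
position: [0.395, -0.2497, 0.3159]
t 34.87 pos [ 0.395  -0.2497  0.3159] w 0.0853 grip 0.0 F [ 0.3 -0.3 -0.3] x-yaw 88.11 down [-0.001  0.001 -1.   ] q6 -0.68
[ 0.395 -0.252  0.1  ] [-0.01   0.001  0.864] dist 0.216
bulb [ 0.8976 -0.7515] 0.0056 maxd 1.062 axis(+y) deg -44.5 origin [ 0.8905 -0.7445]
blue 6653 [ 0.5274 -0.1195] 0.0005
```

View pics/w8.png

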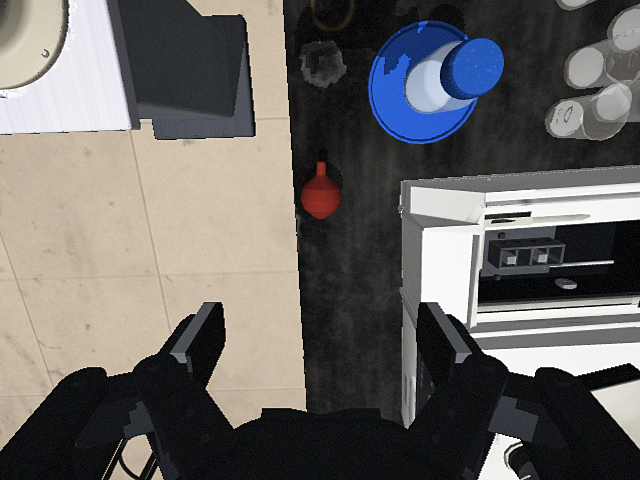

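The filler bulb is at pixel (321,195) with its spout up at (322,165), and the gripper's closing line lies across the bulb. The circle fit diverged, so I measure with a simpler morphological method and check the centrifuge's clearance.

```bash
cat > fl.py <<'E'
import sys; from wm import *
c=vision.camera_params("wrist"); I,d=vision.grab_frame("wrist"); W=cloud("wrist",d,c)
H=cv2.cvtColor(I,cv2.COLOR_BGR2HSV);X,Y,Z=W[...,0],W[...,1],W[...,2]
x,y=map(float,sys.argv[1:3]); z0=float(sys.argv[3])
m=((((H[...,0]<8)|(H[...,0]>172))&(H[...,1]>120)&(np.hypot(X-x,Y-y)<.07)&(Z>z0+.006))).astype(np.uint8)
n,L,S,C=cv2.connectedComponentsWithStats(m); m=(L==1+np.argmax(S[1:,4])).astype(np.uint8)
o=cv2.morphologyEx(m,cv2.MORPH_OPEN,cv2.getStructuringElement(cv2.MORPH_ELLIPSE,(19,19)))
(u,v),r=cv2.minEnclosingCircle(np.argwhere(o)[:,::-1].astype(np.float32))
b=rays("wrist",np.array([[u,v]]),z0+.027,c)[0]; e=rays("wrist",np.array([[u+r,v]]),z0+.027,c)[0]
t=np.argwhere(m); t=t[np.argsort(np.linalg.norm(t[:,::-1]-[u,v],axis=1))[-25:],::-1].mean(0)
T=rays("wrist",t[None],z0+.020,c)[0]; ax=b[:2]-T[:2]; ax/=np.linalg.norm(ax)
print("px",(round(u),round(v)),"r",np.linalg.norm(e-b).round(4),"bulb",b.round(4),"tip",T.round(4),"axis",np.degrees(np.arctan2(ax[1],ax[0])).round(1),"topz",np.nanmax(Z[o>0]).round(3),"origin",(b[:2]-.01*ax).round(4))
k=(Z>.03)&(Z<.25)&(Y>-.32)&(Y<-.19)&(X>.45)&(X<.7); print("obstacle min x",np.nanmin(X[k]).round(3))
E
python3 fl.py .395 -.245 0
```

```text
px (316, 188) r 0.0222 bulb [ 0.3907 -0.2399  0.027 ] tip [ 0.3966 -0.28    0.02  ] axis 98.4 topz 0.055 origin [ 0.3922 -0.2498]
obstacle min x 0.499
```

```bash
python3 - <<'E'
from h import *
I=cv2.imread("pics/w8.png"); c=vision.camera_params("wrist"); B=I.astype(int)
m=np.zeros((480,640),np.uint8); r=B[140:240,280:370]; m[140:240,280:370]=(r[...,2]>1.6*r[...,1])&(r[...,2]>50)
n,L,S,C=cv2.connectedComponentsWithStats(m); i=1+np.argmax(S[1:,4]); m=(L==i).astype(np.uint8); print(S[i])
w=[(v,np.flatnonzero(m[v]).min(),np.flatnonzero(m[v]).max()) for v in range(S[i][1],S[i][1]+S[i][3],3)]; print([tuple(map(int,a)) for a in w])
e=cv2.morphologyEx(m,cv2.MORPH_OPEN,cv2.getStructuringElement(cv2.MORPH_ELLIPSE,(25,25)))
(u,v),q=cv2.minEnclosingCircle(np.argwhere(e)[:,::-1].astype(np.float32)); print(u,v,q, rays("wrist",np.array([[u,v],[u+q,v]]),.027,c).round(4).tolist(), rays("wrist",np.array([[321.5,S[i][1]]]),.027,c).round(4).tolist())
E
```

```text
[ 300  161   42   58 1451]
[(161, 318, 323), (164, 317, 325), (167, 317, 325), (170, 317, 325), (173, 316, 325), (176, 315, 327), (179, 312, 330), (182, 308, 333), (185, 306, 336), (188, 303, 338), (191, 302, 339), (194, 301, 340), (197, 300, 341), (200, 301, 340), (203, 302, 339), (206, 303, 338), (209, 305, 337), (212, 308, 332), (215, 312, 329), (218, 316, 324)]
320.5 197.0 21.00605010986328 [[0.3957, -0.2514, 0.027], [0.4232, -0.2523, 0.027]] [[0.3985, -0.2054, 0.027]]
```

The bulb centre is (0.3957, -0.2514) with a fitted radius of 27.5 mm, which matches the given size. The filler's axis is aligned with the tool to about 1°.

```bash
python3 -m creep '[[[-0.007,0.003,0.1],[0,0,0]],[[-0.007,0.003,0.2],[0,0,0]],[[-0.007,0.003,0.3],[0,0,0]],[[-0.007,0.003,0.4],[0,0,0]],[[-0.007,0.003,0.5],[0,0,0]],[[-0.007,0.003,0.6],[0,0,0]],[[-0.007,0.003,0.7],[0,0,0]],[[-0.007,0.003,0.8],[0,0,0]],[[-0.007,0.003,0.85],[0,0,0]]]' | sed -n '2p;4p'
python3 -m creep '[[[0,0,0.06],[0,0,0]],[[0,0,0.12],[0,0,0]],[[0,0,0.18],[0,0,0]],[[0,0,0.24],[0,0,0]],[[0,0,0.29],[0,0,0]],[[0,0,0.33],[0,0,0]],[[0,0,0.355],[0,0,0]],[[0,0,0.37],[0,0,0]],[[0,0,0.37],[0,0,0]],[[0,0,0.37],[0,0,0]]]' | sed -n '2p;4p'; python3 plan.py .3957 -.2514 .01
```

```text
position: [0.3945, -0.2506, 0.1015]
contact_force: [-0.9, 0.2, 0.2]
position: [0.3961, -0.2521, 0.0118]
contact_force: [0.4, -0.5, 0.4]
t 36.55 pos [ 0.3961 -0.2521  0.0118] w 0.0851 grip 0.0 F [ 0.4 -0.5  0.4] x-yaw 88.0 down [ 0. -0. -1.] q6 -0.68
[ 0.3957 -0.2514  0.01  ] [ 0.003 -0.002  0.007] dist 0.002
```

```bash
python3 -m creep '[[[0,0,0],[0,0,0]],[[0,0,0],[0,0,0]],[[0,0,0],[0,0,0]],[[0,0,0],[0,0,0]],[[0,0,0],[0,0,0]],[[0,0,0],[0,0,0]],[[0,0,0],[0,0,0]],[[0,0,0],[0,0,0]]]' -1 40 | sed -n '2p;4,6p'
python3 -m creep '[[[0,0,-0.03],[0,0,0]],[[0,0,-0.08],[0,0,0]],[[0,0,-0.14],[0,0,0]],[[0,0,-0.2],[0,0,0]],[[0,0,-0.26],[0,0,0]],[[0,0,-0.3],[0,0,0]],[[0,0,-0.32],[0,0,0]],[[0,0,-0.32],[0,0,0]]]' | sed -n '2p;4,6p'; python3 plan.py .466 .0495 .1
```

```text
position: [0.3961, -0.2523, 0.0125]
contact_force: [-2.2, 0.8, 6.6]
width: 0.0518
grip_force: 40.4
position: [0.3964, -0.2526, 0.0929]
contact_force: [0.6, 0.3, 0.2]
width: 0.0515
grip_force: 41.8
t 37.88 pos [ 0.3964 -0.2526  0.0929] w 0.0515 grip 41.8 F [0.6 0.3 0.2] x-yaw 87.98 down [ 0.002 -0.002 -1.   ] q6 -0.68
[0.466  0.0495 0.1   ] [ 1.217  0.235 -0.03 ] dist 0.31
```

```bash
python3 -m creep '[[[0.03,0,0],[0,0,0]],[[0.09,0,0],[0,0,0]],[[0.17,0,0],[0,0,0]],[[0.26,0,0],[0,0,0]],[[0.35,0,0],[0,0,0]],[[0.44,0.01,0],[0,0,0]],[[0.53,0.03,0],[0,0,0]],[[0.62,0.06,0],[0,0,0]],[[0.71,0.09,0],[0,0,0]],[[0.8,0.12,0],[0,0,0]]]' | sed -n '2p;4,6p'
python3 -m creep '[[[0.08,0.03,0],[0,0,0]],[[0.16,0.06,0],[0,0,0]],[[0.24,0.08,0],[0,0,0]],[[0.31,0.1,0],[0,0,0]],[[0.37,0.115,0],[0,0,0]],[[0.405,0.12,0],[0,0,0]],[[0.412,0.12,0],[0,0,0]],[[0.412,0.12,0],[0,0,0]],[[0.412,0.12,0],[0,0,0]],[[0.412,0.12,0],[0,0,0]]]' | sed -n '2p;4,6p'; python3 plan.py .467 .048 .0175
python3 - <<'E'
from wm import *
c=vision.camera_params("wrist"); I,d=vision.grab_frame("wrist"); cv2.imwrite("pics/w9.png",I)
E
```

```text
position: [0.4319, -0.0514, 0.0907]
contact_force: [0.0, -0.4, -1.3]
width: 0.0514
grip_force: 41.8
position: [0.466, 0.048, 0.0914]
contact_force: [0.4, -0.6, -0.9]
width: 0.0519
grip_force: 41.7
t 39.55 pos [0.466  0.048  0.0914] w 0.0519 grip 41.7 F [ 0.4 -0.6 -0.9] x-yaw 87.93 down [-0.001 -0.    -1.   ] q6 -0.01
[0.467  0.048  0.0175] [0.    0.004 0.296] dist 0.074
```

View pics/w9.png

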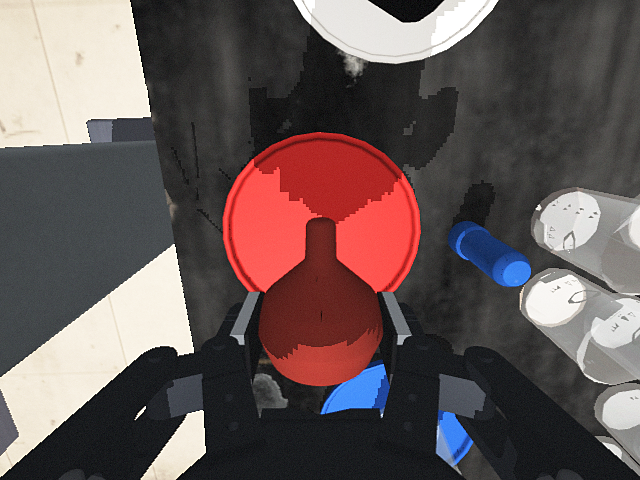

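The filler is held level over the red saucer at (322,215), its spout along the saucer's centre line. The tube at (490,255) is clear. Lowering.

```bash
python3 -m creep '[[[0,0.002,0.03],[0,0,0]],[[0,0.003,0.08],[0,0,0]],[[0,0.003,0.13],[0,0,0]],[[0,0.003,0.18],[0,0,0]],[[0,0.003,0.22],[0,0,0]],[[0,0.003,0.25],[0,0,0]],[[0,0.003,0.27],[0,0,0]],[[0,0.003,0.28],[0,0,0]],[[0,0.003,0.285],[0,0,0]],[[0,0.003,0.285],[0,0,0]]]' | sed -n '2p;4p'
python3 -m creep '[[[0,0,0.003],[0,0,0]],[[0,0,0.006],[0,0,0]],[[0,0,0.006],[0,0,0]],[[0,0,0.006],[0,0,0]]]' | sed -n '2p;4p'
python3 -m creep '[[[0,0,0.003],[0,0,0]],[[0,0,0.006],[0,0,0]],[[0,0,0.006],[0,0,0]],[[0,0,0.006],[0,0,0]]]' | sed -n '2p;4p'
```

```text
position: [0.4673, 0.0486, 0.0203]
contact_force: [0.6, -0.2, -0.1]
position: [0.4673, 0.0487, 0.019]
contact_force: [-0.3, 0.3, -0.2]
position: [0.4674, 0.0486, 0.0176]
contact_force: [-0.7, 0.9, 3.7]
```

Contact, as expected. I release and rise, then check everything.

```bash
python3 -m creep '[[[0,0,0],[0,0,0]],[[0,0,0],[0,0,0]],[[0,0,0],[0,0,0]],[[0,0,0],[0,0,0]],[[0,0,0],[0,0,0]]]' 1 | sed -n '2p;4,6p'
python3 -m creep '[[[0,0,-0.05],[0,0,0]],[[0,0,-0.1],[0,0,0]],[[0,0,-0.2],[0,0,0]],[[0,0,-0.32],[0,0,0]],[[0,0,-0.44],[0,0,0]],[[0,0,-0.56],[0,0,0]],[[0,0,-0.68],[0,0,0]],[[0,0,-0.8],[0,0,0]],[[0,0,-0.92],[0,0,0]],[[0,0,-1],[0,0,0]],[[0,0,-1],[0,0,0]],[[0,0,-1],[0,0,0]]]' | sed -n 2p
python3 - <<'E'
from wm import *
c=vision.camera_params("wrist"); I,d=vision.grab_frame("wrist"); cv2.imwrite("pics/w10.png",I); W=cloud("wrist",d,c)
sauc("wrist",I,W,"red",.467,.0585,c)
sauc("wrist",I,W,"white",.516,.235,c); cap("wrist",I,W,"jar",.5165,.235,.153,.029,c)
E
python3 plan.py
```

```text
position: [0.4672, 0.0486, 0.0172]
contact_force: [1.3, -0.0, -0.1]
width: 0.0857
grip_force: 0.0
position: [0.4676, 0.0486, 0.2682]
red 8343 [0.4669 0.0587] 0.0004
white 4592 [0.5162 0.2359] 0.0021
jar 404 z 0.151 [0.5158 0.2329] 0.0002
t 42.57 pos [0.4667 0.0486 0.2668] w 0.0851 grip 0.0 F [-0.6 -0.3 -0.5] x-yaw 87.97 down [-0.001  0.    -1.   ] q6 -0.01
```

View pics/w10.png

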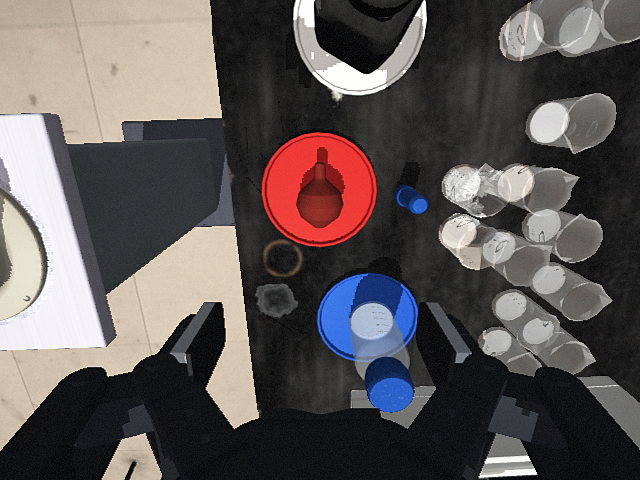

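The filler lies flat in the red saucer (centre (319,190), outline centre about (320,190)). The jar and the blue-capped bottle stand in their saucers, the tube is upright, and the gripper touches nothing. Handing in.

```bash
python3 -c "
from station import finish_job
print(finish_job())"
```

```text
the job is handed in; nothing more can be done
None
```

The job is handed in at about 43 s: the blue-capped bottle is in the blue saucer, the amber bottle in the yellow, the black jar in the white and the pipette filler in the red; each bottle and the jar measured within about 4 mm of centre after release, the filler's placing was checked by arm position and eye only, and no score was returned.

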